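# Set a scored tile over the breaking edge

### The arm

A 6-joint arm with a two-finger parallel gripper is mounted at the origin on a cart in front of the work surface, level with it; the furniture and walls round the work are solid. World frame = base frame: x ahead of the robot, y to its left, z up, the work surface at z = 0. Lengths are in m, angles in rad, forces in N, time in s.
With the tool pointing down it reaches from about 0.275 to 0.875 m from the base axis. Payload 12.5 kg.
Tool frame: the origin (TCP) lies at the very end of the fingers, on their centre line; the grasp point (between the pads) lies 19 mm behind it; x points along the fingers, y is the direction in which the jaws open and shut, and the axes are right-handed (so a half turn about x gives the same grasp; the last joint's range is limited). The gripper opens to 85 mm and grips with 20 to 120 N. Pads are 22 mm wide; open, the fingers measure 114 mm over their backs; the gripper's body (76 mm by 85 mm) begins 54 mm behind the grasp point. The pads swing forward as they close: fully open they stand 13 mm farther back than shut.
Start: joints at [-1.22, 0.351, 1.652, -0, 1.139, -0.085], TCP at [0.232, -0.499, 0.231] pointing down, gripper open.
Joint ranges: [-2.75, 2.75], [-0.79, 2.1], [0.01, 2.65], [-1.57, 4.71], [0.07, 3.14], [-2.87, 2.87]. Speed limits (rad/s): [2.22, 2.22, 2.79, 3.14, 3.14, 3.14].

### API

Orientations are given as a 3x3 rotation matrix whose columns are the frame's x, y, z axes.
In Python, from bench import manip gives the robot as it stands. Calls block until the motion is done:
- manip.move_ptp(position, orientation): joint-space move of the TCP to a pose.
- manip.move_l(position, attitude=None, max_speed=0.15): straight line of the TCP; attitude=None keeps the orientation; max_speed is the mean speed in m/s.
- manip.move_j(angles): joint-space move.
- manip.set_gripper(opening, effort=None): opening from 0.0 (shut) to 1.0 (fully open); effort is the grip in N (None keeps the last); returns when the fingers have stopped.
- manip.dwell(seconds).
- manip.inverse_kinematics(position, orientation): joint angles nearest the present ones, or None.
- manip.grab_frame(name): name is "scene" or "side" or "wrist"; returns (picture, depth): 384x512x3 uint8, red, green, blue; 384x512 float32, m along the optical axis (not along the pixel's ray), 0 where there is no reading.
- manip.get_calibration(name): a dict with "camera_matrix" (3x3 intrinsics, pixels), "k1" (the pictures are not rectified: a ray, as slopes to the right and down, at radius r is drawn at 1 + k1 r^2 times it, then the intrinsics apply), "R" (3x3) and "t" (3): a world point X has camera coordinates R X + t. Camera axes: x right, y down, z forward; pixel columns grow to the right and rows downward; lengths in m; the calibration is good to about 2 mm. A picture is of the moment at which its call begins: read the wrist's pose just before it. get_calibration takes no time and is no camera call; for the wrist camera it gives the pose at the moment of the call.
A pose or a line that the arm cannot do raises manip.Unreachable and nothing moves.
- manip.sign_off(): hands the job in, once; it reports no verdict.
Trained networks look in the newest picture that a camera, given by its name, has taken for a name from the list of things; names that differ only in an ending like _2 or _b are one class to them, and where a whole thing is asked for, a point or a joint stands for the part that bears it (a point fixed in the world has none). Each returns a list of dicts, best first, with "confidence" (0 to 1); they miss things now and then, are a little off and sometimes report something else, mostly with a low value. They report only what shows in the picture. A call takes as long as a camera call. They do not tell look-alikes from the thing itself.
- manip.look_for(camera, name): "at" ([x, y, z] in m, in world coordinates, good to about 4 mm: the middle of the surface that is visible of it).
Readings, each from a call of its own:
- manip.current_time(): time.
- manip.current_qpos(): joint angles.
- manip.current_joint_vel(): joint speeds.
- manip.current_joint_torque(): joint torques, N m.
- manip.current_ee_pos(): TCP position.
- manip.current_tcp_rot(): TCP orientation.
- manip.current_force(): force on the tool from outside, world axes, zero at the start.
- manip.current_ft_torque(): the same for the moment, N m.
- manip.current_grip_width(): opening from 0.0 (shut) to 1.0 (fully open).
Only numpy, scipy, OpenCV 4.12 (cv2) and the standard library are available. Lean on these libraries where they do the work, as an engineer would, in place of code of your own. Each camera call takes 0.05 s, during which the arm holds its last target.

### The job

Get the scored ceramic tile ready for snapping: nudge it gently flat against the side fence of the breaking block, push it along the fence towards the robot until its dark score line lies right over the block's front edge and the scored-off end overhangs, then swing the hold-down bar over so that its rubber foot rests on the tile. Only push with the fingertips: do not lift the tile, and leave the marker, tweezers and timer alone.

Things in the scene. Friction and masses are not known exactly. Their poses are not given: they have to be found in the camera images.
- breaking_block: Grey painted steel block, 200 (x) x 110 (y) x 45 mm high, fixed. Origin at the centre of its underside; its flat top (the bed) is at z = +45 mm. Its front edge, the breaking edge, is the bed's edge at x = -100 mm, facing the robot. A fence stands on the left (+y) side; front, rear and right (y = -55 mm) are open.
- break_edge (a point): Point on the front edge of the bed (block frame x = -100, y = +5, z = 45 mm), in the middle of where the tile will lie.
- tile: White ceramic tile 130 (x) x 70 (y) x 6 mm, 0.13 to 0.23 kg, loose on the bed, up to 0.1 rad askew to the fence. Origin at the centre of its underside, -x towards the front edge. Against the fence its origin is at y = +5 mm of the block's frame; with the score line over the edge it is at x = -60 mm of that frame and 25 mm overhang.
- score_line (a point): Middle of the thin dark score line that runs across the tile's top face in y, 25 mm from its front (-x) end (tile frame x = -40, y = 0, z = 6 mm).
- hold_down (a joint): Angle of the hold-down bar, rad: 0 = level with its foot on the tile, 1.57 = upright; starts raised at 1.35 to 1.85. It swings over the tile towards the block's -y. Damped hinge with light friction (2 N at the knob moves it): raised, it stays where left; pushed over to less than about 1.0 it sinks by its own weight on to the tile in 1 to 2 s.
- bar_knob (a point): Centre of the 26 mm black ball knob at the bar's end, 122 mm from the hinge axis. The bar itself is flat steel, 16 mm wide in x, 10 mm thick, 108 mm long; a 24 mm round rubber foot stands out 12 mm from its underside, 70 mm from the hinge.
- bar_hinge (a point): Point on the bar's hinge axis, mid-width of the bar, in a bracket outside the fence (block frame x = -78, y = +75, z = 68 mm). The axis runs along the block's x.
- fence (a point): Point at the foot of the fence's inner face (block frame x = 0, y = +40, z = 45 mm). The straight aluminium fence runs along the block's x from -88 to +100 mm, 8 mm above the bed, 15 mm wide; the tile is to lie against its inner face, the plane y = +40 mm of the block.
- marker: Marker pen, 131 mm long, 17 mm thick, lying left of the block; must not be moved. Origin: centre of its underside.
- tweezers: Steel tweezers, 119 x 9 x 11 mm, lying behind the block on its right; must not be moved. Origin: centre of its underside.
- timer: White digital timer, 68 wide, 60 high, 20 mm deep, standing behind the block on its left; must not be moved. Origin: centre of its underside.
Not all that is in view belongs to the job. Of the things that look like the tile, the smallest one is meant.

How it is judged:
On the way, in this order (a step that is already met when the one before it is completed fails the run):
1. with the bar still raised, the tile lies against the fence with its score line over the front edge (x of score_line in the frame of breaking_block between -0.104 and -0.096 m and y of tile in the frame of breaking_block above 0.002 m and angle between the x axis of tile and the x axis of breaking_block, either way round below 0.04 rad and value of joint hold_down above 1.1 rad), for 0.2 s.
2. the bar is swung over and its foot rests on the tile (value of joint hold_down below 0.05 rad and contact force between hold_down and tile above 0.3 N), for 0.2 s.
At the end, for the whole second after the job is handed in: The tile lies flat on the bed at rest, against the fence (gap under 3 mm, askew by less than 0.04 rad), its score line within 4 mm of the block's front edge, and the hold-down bar is down with its foot resting on the tile (more than 0.3 N) (all of step 2 and x of score_line in the frame of breaking_block between -0.104 and -0.096 m and y of tile in the frame of breaking_block above 0.002 m and angle between the x axis of tile and the x axis of breaking_block, either way round below 0.04 rad and angle between tile's own z axis and vertical below 0.03 rad and height (world z) of tile between 0.042 and 0.048 m and linear speed of tile below 0.01 m/s); the robot touches nothing.
It fails at once if the tile is lifted or tipped off the bed (height (world z) of tile above 0.052 m or height (world z) of tile below 0.038 m or angle between tile's own z axis and vertical above 0.12 rad).
It fails at once if the brittle tile is pinched or driven with more than 40 N (contact force between the fingers and tile above 40 N).
It fails at once if the marker, tweezers or timer is moved by more than 15 mm (distance of any of tweezers, timer, marker from where it was at the start of the episode above 0.015 m).
It also fails if it takes over 61 s, if anything falls off the work surface, if the arm or the gripper's body presses on something with over 40 N, if the wrist force passes 120 N, or if a joint passes its speed limit or range.

## Working session

There is one attempt and no reset: what is moved stays moved. The work goes in short steps, each a Python script; the robot and the scene stay as the last script left them, time stands still between calls to the robot, and variables do not carry over. Pictures are saved under pics/ and viewed, and the job is handed in when it is done.

```bash
mkdir -p pics; ls; cat > h.py <<'E'
import numpy as np, cv2
from bench import manip
def snap(cam,fn):
    cal=manip.get_calibration(cam)
    p,d=manip.grab_frame(cam)
    cv2.imwrite('pics/'+fn+'.png',cv2.cvtColor(p,cv2.COLOR_RGB2BGR))
    np.savez('pics/'+fn+'.npz',p=p,d=d,K=cal['camera_matrix'],k1=cal['k1'],R=cal['R'],t=cal['t'])
    return fn
def load(fn): return np.load('pics/'+fn+'.npz')
def ray(z,u,v):
    K=z['K'];dc=np.array([float(z['k1']),0,0,0,0])
    q=cv2.undistortPoints(np.array([[[u,v]]],float),K,dc)[0,0]
    return np.array([q[0],q[1],1.])
def world(z,u,v,depth=None):
    if depth is None: depth=float(z['d'][int(round(v)),int(round(u))])
    return z['R'].T@(ray(z,u,v)*depth-z['t'])
def onplane(z,u,v,h):
    c=-z['R'].T@z['t']; r=z['R'].T@ray(z,u,v)
    return c+r*(h-c[2])/r[2]
def proj(z,X):
    x=z['R']@np.asarray(X,float)+z['t'];q=x[:2]/x[2];q=q*(1+float(z['k1'])*(q@q))
    return (z['K']@np.array([q[0],q[1],1]))[:2]
E
python3 - <<'E'
from h import *
snap('scene','s0');
for n in ['breaking_block','tile','bar_knob','fence','marker','tweezers','timer','hold_down']:
    print(n,[(np.round(o['at'],3),round(o['confidence'],2)) for o in manip.look_for('scene',n)])
snap('side','d0')
for n in ['breaking_block','tile','bar_knob','hold_down']:
    print(n,[(np.round(o['at'],3),round(o['confidence'],2)) for o in manip.look_for('side',n)])
snap('wrist','w0')
print(manip.current_time(),manip.current_tcp_rot())
E
```

```text
pics
breaking_block []
tile [(array([ 0.487, -0.267,  0.01 ]), 0.66), (array([0.398, 0.696, 0.008]), 0.61)]
bar_knob [(array([0.377, 0.294, 0.169]), 0.57)]
fence [(array([0.377, 0.294, 0.169]), 0.48)]
marker []
tweezers []
timer []
hold_down []
breaking_block [(array([0.437, 0.308, 0.04 ]), 0.84), (array([0.478, 0.254, 0.046]), 0.73)]
tile [(array([0.478, 0.255, 0.045]), 0.8), (array([0.403, 0.718, 0.007]), 0.56)]
bar_knob [(array([0.381, 0.307, 0.134]), 0.81)]
hold_down [(array([0.383, 0.312, 0.133]), 0.68), (array([0.459, 0.528, 0.019]), 0.21)]
0.75 [[-3.51362639e-05  4.22174704e-01 -9.06514489e-01]
 [-2.34569497e-05 -9.06514489e-01 -4.22174704e-01]
 [-9.99999999e-01  6.43042296e-06  4.17544631e-05]]
```

View pics/s0.png

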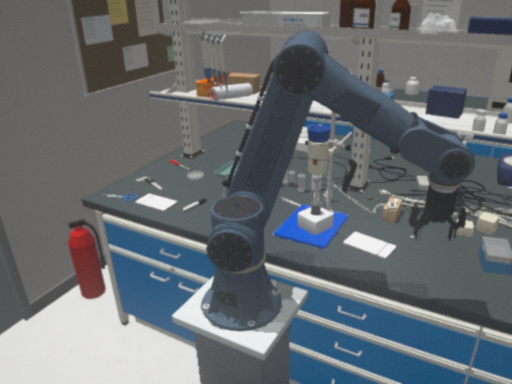

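View pics/d0.png

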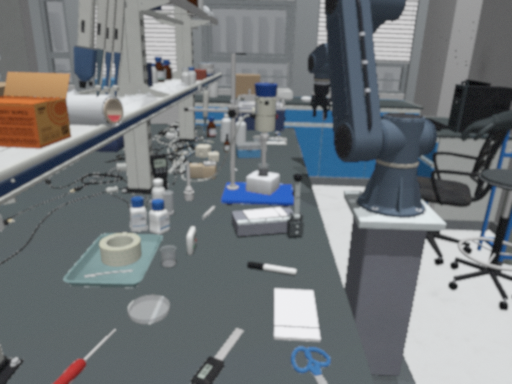

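The side view shows the grey block at about (262,220) with the tile on its top, the bar upright at (297,205) with its knob at the top, the marker at (272,268), the timer at (191,238) and the tweezers at (209,212). In the scene view the arm hides the block. I'll check the obstacles (stirrer and burette) in depth before moving the wrist camera over.

```bash
python3 - <<'E'
from h import *
z=load('d0'); 
for u,v in [(262,215),(292,216),(297,180),(297,230),(265,90),(235,110),(235,170),(262,182),(250,193),(191,238),(272,268),(209,212),(240,215),(290,190),(105,110),(60,150),(160,60)]:
    print(u,v,np.round(world(z,u,v),3), z['d'][v,u])
z=load('s0')
for u,v in [(318,130),(332,120),(318,215),(300,232),(345,125),(366,100),(370,15),(180,85),(366,150)]:
    print(u,v,np.round(world(z,u,v),3), z['d'][v,u])
z=load('w0');c=-z['R'].T@z['t'];print('wristcam',c,z['R'],manip.current_ee_pos(),z['K'],z['k1'])
i=cv2.imread('pics/d0.png')[150:290,150:350];cv2.imwrite('pics/d0c.png',cv2.resize(i,None,fx=4,fy=4,interpolation=cv2.INTER_CUBIC))
E
```

```text
262 215 [0.486 0.264 0.051] 1.2695026
292 216 [0.395 0.325 0.076] 1.2015802
297 180 [0.386 0.309 0.186] 1.1782402
297 230 [0.377 0.318 0.027] 1.223701
265 90 [0.491 0.001 0.414] 1.3909322
235 110 [ 0.596 -0.011  0.341] 1.4306543
235 170 [ 0.625 -0.401  0.   ] 1.9143482
262 182 [0.491 0.013 0.079] 1.4951333
250 193 [ 0.536 -0.002  0.028] 1.5281609
191 238 [0.679 0.454 0.055] 1.0939829
272 268 [0.455 0.529 0.014] 1.0325667
209 212 [0.672 0.154 0.009] 1.3914967
240 215 [0.557 0.259 0.046] 1.277797
290 190 [ 0.38  -0.052  0.029] 1.5709307
105 110 [0.803 0.647 0.426] 0.78807867
60 150 [0.811 0.825 0.387] 0.6348459
160 60 [ 1.043 -0.72   0.486] 2.0564046
318 130 [ 0.458 -0.053  0.432] 1.4937639
332 120 [ 0.602 -0.051  0.428] 1.609232
318 215 [ 0.475 -0.06   0.09 ] 1.656212
300 232 [ 0.423 -0.009  0.029] 1.6645359
345 125 [ 0.819 -0.033  0.345] 1.8229989
366 100 [ 0.096 -0.31   0.647] 1.002839
370 15 [ 0.867 -0.091  0.778] 1.642977
180 85 [0.933 0.924 0.409] 2.3061574
366 150 [ 0.965 -0.094  0.193] 1.9775546
wristcam [ 0.31008509 -0.46186169  0.37445473] [[ 0.42139316 -0.90687718 -0.00125702]
 [-0.85631725 -0.39835537  0.32868489]
 [-0.29857757 -0.13742916 -0.94443881]] [ 0.23219055 -0.49856096  0.23131669] [[316.17935717   0.         250.72895831]
 [  0.         316.17935717 191.59440305]
 [  0.           0.           1.        ]] -0.03852867589075237
```

View pics/d0c.png

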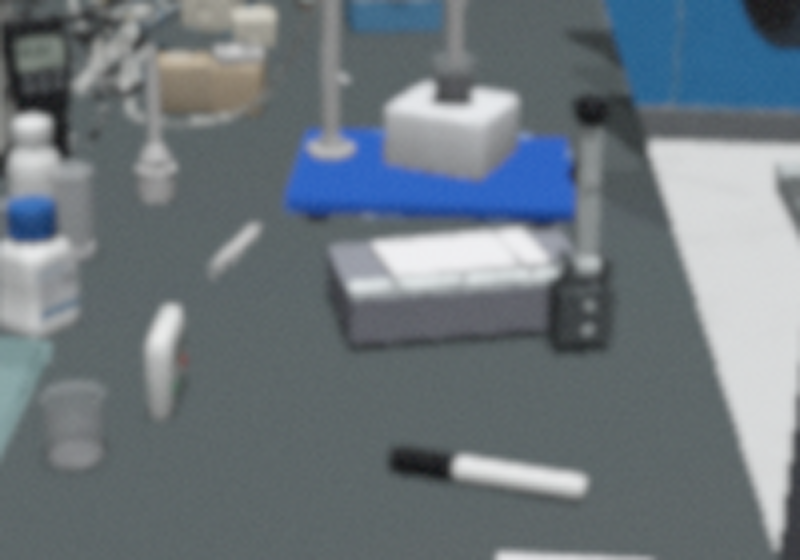

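The stirrer and burette stand at about (0.48, 0.0), up to roughly 0.45 m, so I'll swing past them with the arm retracted and then reach out over the block.

```bash
python3 - <<'E'
from h import *
def down(a): # tool x down, tool z = -(cos a, sin a): camera ahead
    c,s=np.cos(a),np.sin(a)
    zx=np.array([-c,-s,0]);x=np.array([0,0,-1.]);y=np.cross(zx,x)
    return np.stack([x,y,zx],1)
a=np.arctan2(-.499,.232)
q=manip.inverse_kinematics([.30*np.cos(a),.30*np.sin(a),.36],down(a)); print(q)
manip.move_j(q); q=np.array(q); 
q[0]+=0.55-a; 
manip.move_j(q); print(manip.current_ee_pos())
manip.move_ptp([.45,.27,.36],down(0)); print(manip.current_ee_pos(),manip.current_time(),manip.current_qpos())
snap('wrist','w1');
for n in ['breaking_block','tile','bar_knob','hold_down']:
    print(n,[(np.round(o['at'],3),round(o['confidence'],2)) for o in manip.look_for('wrist',n)])
E
cat >> h.py <<'E'
def down(a):
    c,s=np.cos(a),np.sin(a)
    zx=np.array([-c,-s,0]);x=np.array([0,0,-1.]);y=np.cross(zx,x)
    return np.stack([x,y,zx],1)
E
```

```text
[-1.29122378e+00 -2.72267659e-01  1.98716998e+00 -4.44089210e-16
  1.42669033e+00  1.41516887e+00]
[0.25599445 0.15648217 0.35996722]
[0.44956939 0.26939796 0.36015756] 5.0417 [ 4.51038488e-01  1.99862506e-01  1.53401814e+00 -4.08641695e-05
  1.40804354e+00  2.02111543e+00]
breaking_block [(array([0.458, 0.283, 0.045]), 0.66)]
tile [(array([0.401, 0.648, 0.008]), 0.85), (array([0.48 , 0.241, 0.051]), 0.72), (array([0.466, 0.518, 0.016]), 0.66)]
bar_knob [(array([0.387, 0.299, 0.171]), 0.79)]
hold_down [(array([0.392, 0.304, 0.171]), 0.75)]
```

View pics/w1.png

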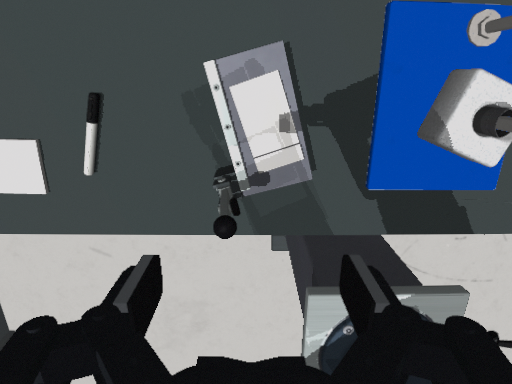

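The wrist view shows the block around (258,118). The fence is the white strip on its left, (210,65) to (240,190), the tile's score line is near (275,153), and the knob is at (225,227). I'll zoom in for the corners.

```bash
python3 - <<'E'
from h import *
i=cv2.imread('pics/w1.png')[30:220,180:330];cv2.imwrite('pics/w1c.png',cv2.resize(i,None,fx=3.1,fy=3.1,interpolation=cv2.INTER_CUBIC))
E
```

```text
(no output)
```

View pics/w1c.png

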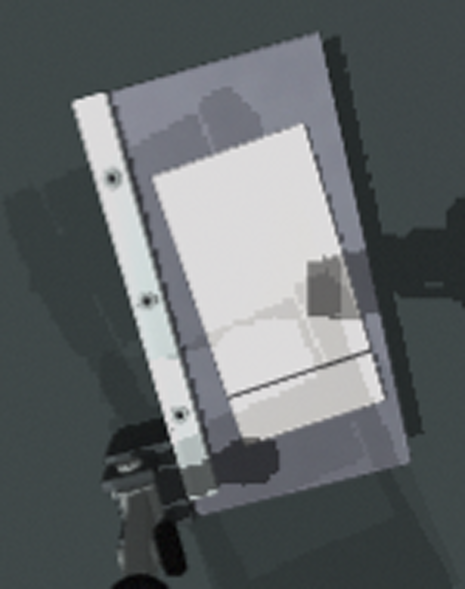

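```bash
python3 - <<'E'
from h import *
z=load('w1')
P=lambda x,y,h: onplane(z,180+(x+.5)/3.1-.5,30+(y+.5)/3.1-.5,h)
T={k:P(*v,.051) for k,v in dict(rl=(153,176),rr=(304,124),fr=(384,401),fl=(246,443),sl=(231,397),sr=(371,352)).items()}
B={k:P(*v,.045) for k,v in dict(rr=(320,34),fr=(409,462),fl=(200,513)).items()}
B['fencetop_r']=P(109,92,.053);B['fencetop_f']=P(213,492,.053);B['fout_r']=P(73,101,.053)
for k,v in {**T,**B}.items(): print(k,np.round(v,4))
n=lambda a:np.linalg.norm(a)
print('tile len',n(T['rl']-T['fl']),n(T['rr']-T['fr']),'w',n(T['rl']-T['rr']),n(T['fl']-T['fr']))
print('block len',n(B['rr']-B['fr']),'w',n(B['fl']-B['fr']))
ang=lambda a:np.arctan2(a[1],a[0])
print('tile ang',ang(T['rl']-T['fl']),ang(T['rr']-T['fr']),ang(T['sl']-T['sr'])-np.pi/2)
print('block ang',ang(B['rr']-B['fr']),ang(B['fl']-B['fr'])-np.pi/2,ang(B['fencetop_r']-B['fencetop_f']))
# depth check
for u,v in [(262,110),(285,60),(225,110),(225,227)]: print(np.round(world(z,u,v),4))
E
```

```text
rl [0.5294 0.3004 0.051 ]
rr [0.5876 0.2281 0.045 ]
fr [0.3963 0.1786 0.045 ]
fl [0.3697 0.2809 0.045 ]
sl [0.4301 0.2658 0.051 ]
sr [0.4515 0.2008 0.051 ]
fencetop_r [0.5639 0.3184 0.053 ]
fencetop_f [0.3835 0.2743 0.053 ]
fout_r [0.5604 0.3339 0.053 ]
tile len 0.1288899134569034 0.1295180513842358 w 0.06928537806315395 0.06821994487879339
block len 0.19768591638462257 w 0.105731782436451
tile ang 0.3309668324886132 0.3226473781060442 0.3184680944445544
block ang 0.2534707423376035 0.25362128736836076 0.23922914555402974
[0.4981 0.2551 0.0522]
[0.5635 0.2247 0.0461]
[0.4982 0.3065 0.0527]
[0.3909 0.2977 0.202 ]
```

The geometry is consistent: tile 129×69 mm, block about 198 mm long, yaw about 0.25, and the fence plane within 1 to 2 mm of y = +40 mm. In the block frame the score is at (-42,-13) mm. With the gripper shut I'll now nudge the tile towards the fence, step by step and watching the force.

```bash
cat >> h.py <<'E'
A=0.25; O=np.array([.4783,.2566])
def b2w(x,y,z):
    c,s=np.cos(A),np.sin(A)
    return [O[0]+c*x-s*y,O[1]+s*x+c*y,z]
def w2b(p):
    c,s=np.cos(A),np.sin(A); d=np.asarray(p)[:2]-O
    return np.array([c*d[0]+s*d[1],-s*d[0]+c*d[1],p[2]])
def fb(F):
    c,s=np.cos(A),np.sin(A); return np.array([c*F[0]+s*F[1],-s*F[0]+c*F[1],F[2]])
E
python3 - <<'E'
from h import *
manip.set_gripper(0.0,20)
manip.move_ptp(b2w(-.015,-.085,.15),down(A))
manip.move_l(b2w(-.015,-.085,.048),max_speed=.12)
manip.dwell(.15)
f0=fb(manip.current_force()); print('f0',f0,manip.current_time(),w2b(manip.current_ee_pos()))
y=-.085
manip.move_l(b2w(-.015,-.062,.048),max_speed=.06); y=-.062
while y<-.038:
    f=fb(manip.current_force())-f0
    print(round(y,4),np.round(f,2),np.round(w2b(manip.current_ee_pos())[:2],4))
    if f[1]<-3: break
    y+=.003 if y<-.050 else .0015
    manip.move_l(b2w(-.015,y,.048),max_speed=.03)
manip.dwell(.1);print(np.round(fb(manip.current_force())-f0,2),manip.current_time())
E
```

```text
f0 [-0.25827956  0.53988077 -0.0022143 ] 8.1417 [-0.01458092 -0.0850008   0.04867132]
-0.062 [ 0.42 -0.46 -0.43] [-0.015  -0.0617]
-0.059 [ 0.95 -1.03  0.91] [-0.015 -0.059]
-0.056 [-0.26 -0.52 -1.28] [-0.015  -0.0559]
-0.053 [ 0.57  0.08 -0.98] [-0.015  -0.0529]
-0.05 [-0.49 -0.41  0.53] [-0.015  -0.0498]
-0.0485 [-0.88 -1.18  0.15] [-0.015  -0.0484]
-0.047 [ 0.42 -0.65  0.84] [-0.015  -0.0469]
-0.0455 [ 0.08 -0.31  0.71] [-0.015  -0.0454]
-0.044 [ 0.28 -0.85 -0.  ] [-0.015  -0.0439]
-0.0425 [ 0.46 -0.86  1.  ] [-0.015  -0.0424]
-0.041 [ 0.7  -1.52 -0.16] [-0.015  -0.0409]
-0.0395 [-0.61 -0.6  -0.95] [-0.0149 -0.0395]
[ 4.25 -7.06 -0.07] 11.775
```

```bash
python3 - <<'E'
from h import *
manip.move_l(b2w(-.015,-.06,.048),max_speed=.1)
manip.move_l(b2w(-.01,-.06,.15),max_speed=.25)
manip.move_ptp(b2w(-.01,-.01,.29),down(A))
manip.dwell(.1)
snap('wrist','w2'); print(manip.current_time())
i=cv2.imread('pics/w2.png'); z=load('w2')
for X in [(-.1,-.055,.045),(.1,-.055,.045),(-.1,.055,.045),(-.088,.04,.053),(.1,.04,.053)]:
    u,v=proj(z,b2w(*X)); print(X,u,v); cv2.circle(i,(int(round(u)),int(round(v))),2,(0,0,255),-1)
cv2.imwrite('pics/w2m.png',i)
E
```

```text
13.4917
(-0.1, -0.055, 0.045) 285.01096530037785 219.7719850563781
(0.1, -0.055, 0.045) 290.94597904855453 58.491656393949825
(-0.1, 0.055, 0.045) 202.76035099261998 219.81510251146673
(-0.088, 0.04, 0.053) 212.90896145392998 213.95315508466595
(0.1, 0.04, 0.053) 206.26415363664057 58.1293095837579
```

View pics/w2m.png

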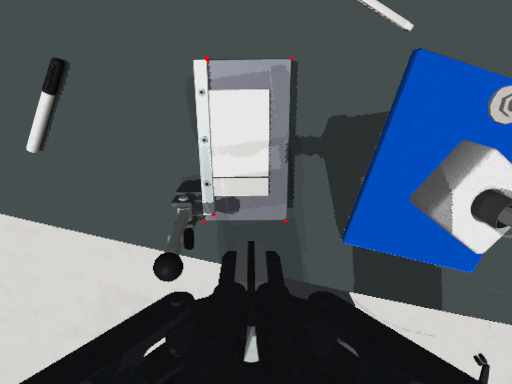

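The tile now lies square against the fence (left edge at column 209, rear edge at row 90, score at row 178, block front edge at row 220). I'll zoom in to measure the travel.

```bash
python3 - <<'E'
from h import *
z=load('w2')
i=cv2.imread('pics/w2.png')
cv2.imwrite('pics/w2c.png',cv2.resize(i[50:230,190:300],None,fx=3.3,fy=3.3,interpolation=cv2.INTER_CUBIC))
g=i.mean(2)
for c in (225,240,255):
    col=g[:,c]; d=np.diff(col)
    print(c,'rear',60+np.argmax(d[60:110])+.5,'score',165+np.argmin(col[165:190]),np.round(col[174:183]),'front',185+np.argmin(d[185:204])+.5,'edge',np.round(col[212:226]))
E
```

```text
225 rear 89.5 score 177 [231. 231. 218.  81. 205. 215. 215. 215. 214.] front 195.5 edge [ 56.  98. 110. 112. 113. 111. 110. 113.  77.  61.  61.  59.  60.  60.]
240 rear 88.5 score 177 [232. 216. 173.  63. 205. 214. 213. 214. 214.] front 195.5 edge [123. 124. 124. 123. 123. 124. 123. 125.  79.  67.  65.  66.  66.  61.]
255 rear 88.5 score 177 [214. 213. 173.  89. 205. 213. 213. 213. 212.] front 195.5 edge [124. 122. 124. 121. 122. 122. 121. 122.  75.  67.  65.  61.  60.  61.]
```

View pics/w2c.png

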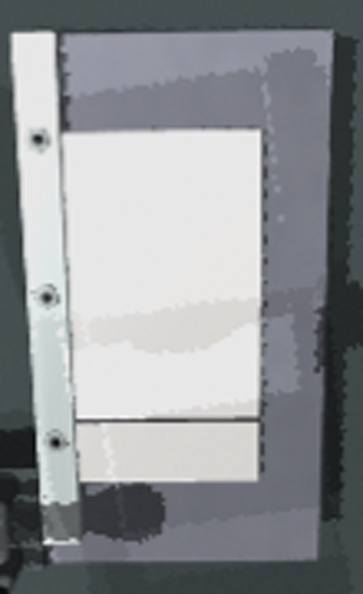

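```bash
python3 - <<'E'
from h import *
z=load('w2')
for n,u,v,h in [('score',240,176.8,.051),('front',240,195.5,.051),('rear',240,88.7,.051),('edge',240,219.7,.045),('redge',260,59.3,.045),('tile r side front',268.5,190,.051),('rside rear',269.5,95,.051)]:
    print(n,np.round(w2b(onplane(z,u,v,h)),4))
E
```

```text
score [-0.0382  0.0042  0.051 ]
front [-0.0632  0.0045  0.051 ]
rear [0.0672 0.003  0.051 ]
edge [-0.0998  0.0052  0.045 ]
redge [ 0.0991 -0.0199  0.045 ]
tile r side front [-0.0558 -0.0318  0.051 ]
rside rear [ 0.0602 -0.031   0.051 ]
```

The score has to travel 61.7 mm. I'll push to about 8 mm short, look, then finish.

```bash
python3 - <<'E'
from h import *
manip.move_ptp(b2w(.10,.005,.15),down(A))
manip.move_l(b2w(.10,.005,.048),max_speed=.15)
manip.dwell(.1); f0=fb(manip.current_force())
manip.move_l(b2w(.078,.005,.048),max_speed=.08)
for x in (.06,.042,.025):
    manip.move_l(b2w(x,.005,.048),max_speed=.035)
    print(np.round(fb(manip.current_force())-f0,2))
manip.move_l(b2w(.045,.005,.048),max_speed=.15)
manip.move_l(b2w(.045,-.01,.15),max_speed=.3)
manip.move_ptp(b2w(-.01,-.01,.29),down(A))
manip.dwell(.1)
snap('wrist','w3'); print(manip.current_time())
i=cv2.imread('pics/w3.png');g=i.mean(2)
for c in (225,240,255):
    col=g[:,c];d=np.diff(col); k=175+np.argmin(col[175:215]); print(c,'rear',60+np.argmax(d[60:150])+.5,'score?',k,np.round(col[k-3:k+4]))
cv2.imwrite('pics/w3c.png',cv2.resize(i[50:240,150:300],None,fx=3.1,fy=3.1,interpolation=cv2.INTER_CUBIC))
E
```

```text
[-0.49 -0.33 -0.02]
[ 0.34  0.18 -0.51]
[-0.26 -0.62  0.43]
19.1333
225 rear 135.5 score? 206 [124. 126. 110. 108. 125. 110. 109.]
240 rear 134.5 score? 200 [213. 213. 213. 212. 214. 212. 212.]
255 rear 134.5 score? 200 [213. 213. 214. 212. 213. 213. 213.]
```

View pics/w3c.png

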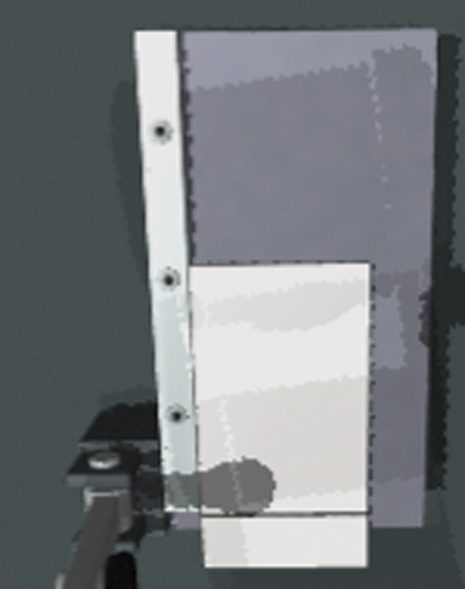

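```bash
python3 - <<'E'
from h import *
z=load('w3');g=cv2.imread('pics/w3.png').mean(2)
for c in (225,240,255,262):
    print(c,np.round(g[211:220,c]),'front',np.round(g[228:238,c]),'edge', np.round(g[214:224,278]))
for n,u,v,h in [('score',240,215.5,.051),('front',240,232.5,.051),('rear',240,134.7,.051),('edge',278,219.2,.045)]:
    print(n,np.round(w2b(onplane(z,u,v,h)),4))
E
```

```text
225 [109. 109. 109. 109. 112.  78. 206. 213. 213.] front [212. 213. 213. 214. 212.  85.  60.  61.  60.  62.] edge [122. 122. 122. 123. 123. 122.  68.  61.  59.  60.]
240 [227. 229. 229. 229. 145. 122. 224. 227. 227.] front [228. 228. 228. 227. 229.  88.  60.  60.  61.  59.] edge [122. 122. 122. 123. 123. 122.  68.  61.  59.  60.]
255 [228. 228. 228. 228. 103. 166. 225. 228. 228.] front [228. 228. 228. 228. 194.  79.  60.  60.  59.  60.] edge [122. 122. 122. 123. 123. 122.  68.  61.  59.  60.]
262 [228. 228. 228. 228. 103. 177. 225. 228. 228.] front [227. 228. 228. 227. 196.  79.  61.  61.  60.  61.] edge [122. 122. 122. 123. 123. 122.  68.  61.  59.  60.]
score [-0.0908  0.0051  0.051 ]
front [-0.1156  0.0054  0.051 ]
rear [0.0147 0.0038 0.051 ]
edge [-0.0989 -0.0454  0.045 ]
```

The score is now at x ≈ -90.8 mm with the edge at about -99.4 mm, so 8.8 mm remains. The finger's half width is confirmed at about 10.3 mm.

```bash
python3 - <<'E'
from h import *
manip.move_ptp(b2w(.05,.005,.15),down(A))
manip.move_l(b2w(.05,.005,.048),max_speed=.15)
manip.move_l(b2w(.029,.005,.048),max_speed=.08)
manip.move_l(b2w(.0162,.005,.048),max_speed=.03)
manip.dwell(.1); print(w2b(manip.current_ee_pos()))
manip.move_l(b2w(.04,.005,.048),max_speed=.15)
manip.move_l(b2w(.04,-.01,.15),max_speed=.3)
manip.move_ptp(b2w(-.01,-.01,.29),down(A))
manip.dwell(.1)
snap('wrist','w4'); print(manip.current_time())
z=load('w4')
i=cv2.imread('pics/w4.png');g=i.mean(2)
for c in (225,240,255,262):
    print(c,np.round(g[217:227,c]),'front',np.round(g[235:245,c]),'rear',np.round(g[136:146,c]),'edge', np.round(g[214:224,278]))
cv2.imwrite('pics/w4c.png',cv2.resize(i[50:290,130:300],None,fx=3,fy=3,interpolation=cv2.INTER_CUBIC))
print([(np.round(w2b(o['at']),3),o['confidence']) for o in manip.look_for('wrist','bar_knob')])
E
```

```text
[0.01606202 0.00499376 0.04791133]
23.3
225 [213. 212. 213. 213.  92. 116. 207. 213. 212. 213.] front [212. 212. 211. 173.  69.  62.  61.  61.  68.  66.] rear [129. 131. 131. 130. 129.  97. 173. 228. 231. 232.] edge [122. 122. 122. 123. 123. 121.  66.  57.  59.  60.]
240 [228. 228. 228. 228. 105. 177. 226. 228. 228. 228.] front [227. 228. 228. 140.  66.  62.  59.  63.  63.  65.] rear [128. 129. 129. 128. 128.  85. 215. 220. 219. 219.] edge [122. 122. 122. 123. 123. 121.  66.  57.  59.  60.]
255 [228. 228. 228. 228.  80. 223. 228. 227. 228. 228.] front [228. 227. 212. 109.  62.  60.  57.  62.  62.  63.] rear [128. 127. 127. 127. 117.  88. 209. 218. 217. 217.] edge [122. 122. 122. 123. 123. 121.  66.  57.  59.  60.]
262 [228. 228. 228. 228.  80. 222. 228. 228. 228. 228.] front [227. 212. 212.  89.  61.  60.  59.  64.  65.  63.] rear [126. 126. 127. 127. 115.  85. 206. 216. 216. 216.] edge [122. 122. 122. 123. 123. 121.  66.  57.  59.  60.]
[(array([-0.074,  0.06 ,  0.168]), 0.83)]
```

View pics/w4c.png

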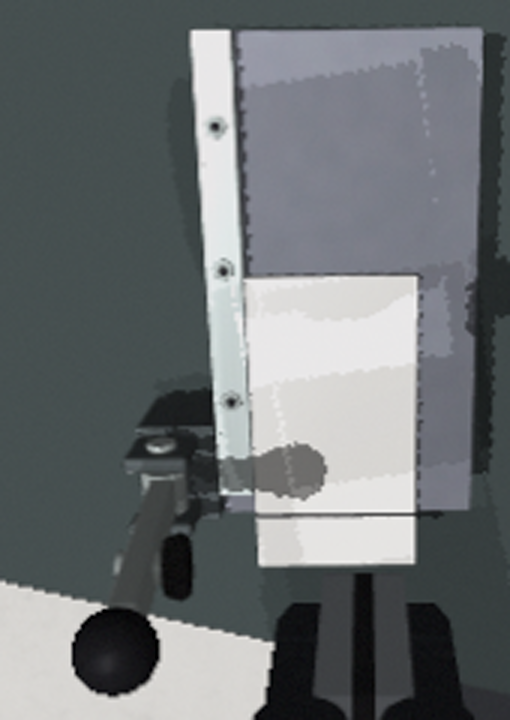

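```bash
python3 - <<'E'
from h import *
z=load('w4')
for n,u,v,h in [('score',240,221.2,.051),('scoreL',225,221.45,.051),('scoreR',262,221.0,.051),('front',240,238.0,.051),('rear',240,141.4,.051),('edge',278,219.6,.045),('redge',278,59.3,.045),('knob',168,267,.19)]:
    print(n,np.round(w2b(onplane(z,u,v,h)),4))
print(np.round(w2b(world(z,168,267)),4))
E
```

```text
score [-0.0991  0.0052  0.051 ]
scoreL [-0.0994  0.025   0.051 ]
scoreR [-0.0988 -0.0238  0.051 ]
front [-0.1239  0.0055  0.051 ]
rear [0.0065 0.0039 0.051 ]
edge [-0.0995 -0.0454  0.045 ]
redge [ 0.0993 -0.04    0.045 ]
knob [-0.0796  0.0643  0.19  ]
[-0.0721  0.0607  0.2016]
```

The score line is within about 0.5 mm of the front edge, skewed about 0.01 rad, with the tile against the fence. The knob is at y ≈ +63 mm (angle about 1.47). Next I'll push the bar over from the outside.

```bash
python3 - <<'E'
from h import *
manip.move_ptp(b2w(-.078,.115,.28),down(A))
manip.move_l(b2w(-.078,.115,.160),max_speed=.15)
manip.dwell(.1); f0=fb(manip.current_force())
for y in (.09,.075,.06,.045,.03,.018):
    manip.move_l(b2w(-.078,y,.160),max_speed=.06)
    print(y,np.round(fb(manip.current_force())-f0,2))
manip.move_l(b2w(-.078,.03,.19),max_speed=.15)
manip.dwell(1.5)
manip.move_l(b2w(-.03,-.01,.29),max_speed=.25)
manip.dwell(.2)
snap('wrist','w5');print(manip.current_time()); snap('side','d5')
print([(np.round(w2b(o['at']),3),o['confidence']) for o in manip.look_for('wrist','bar_knob')])
i=cv2.imread('pics/w5.png')
cv2.imwrite('pics/w5c.png',cv2.resize(i[40:240,160:330],None,fx=3,fy=3,interpolation=cv2.INTER_CUBIC))
i=cv2.imread('pics/d5.png')[150:290,150:350];cv2.imwrite('pics/d5c.png',cv2.resize(i,None,fx=4,fy=4,interpolation=cv2.INTER_CUBIC))
E
```

```text
0.09 [-0.52 -0.66  0.09]
0.075 [-0.99 -0.59  0.16]
0.06 [-0.93  0.27 -0.55]
0.045 [-0.61  0.42  1.08]
0.03 [-0.52 -0.81  0.33]
0.018 [-0.47 -0.79  0.14]
30.2833
[(array([-0.081,  0.006,  0.076]), 0.92)]
```

View pics/w5c.png

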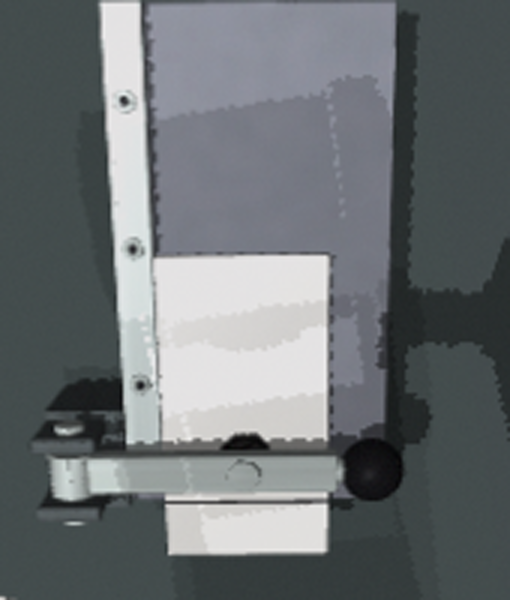

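View pics/d5c.png

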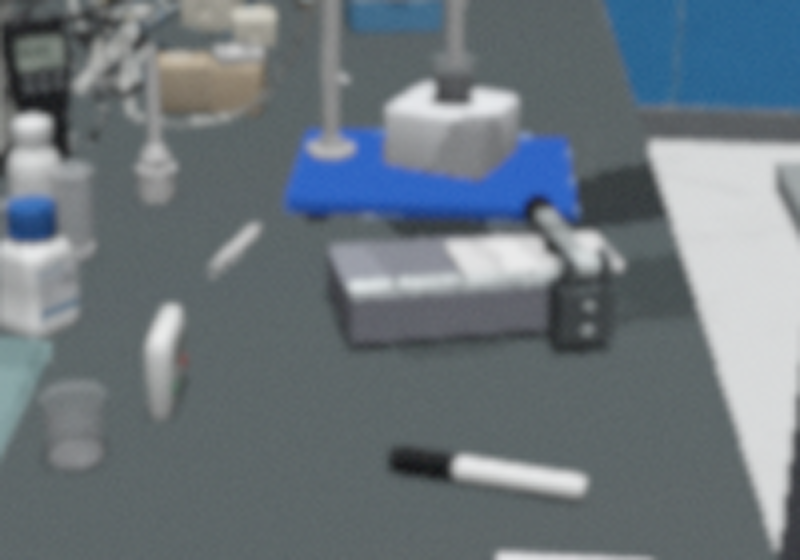

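The bar lies over the tile, with the knob at crop (372,468). I'll check its height and the score and tile positions.

```bash
python3 - <<'E'
from h import *
z=load('w5');g=cv2.imread('pics/w5.png').mean(2);d=z['d']
def crop(x,y): return 160+(x+.5)/3-.5, 40+(y+.5)/3-.5
for n,(x,y) in dict(knob=(372,468),bar_hinge_side=(110,473),bar_far=(325,473),foot_pos=(243,473)).items():
    u,v=crop(x,y); print(n,np.round(w2b(world(z,u,v)),4))
for c in (222,240,262): print(c,np.round(g[202:213,c]),np.round(g[219:228,c]))
for n,x,y,h in [('scoreL',175,501.5,.051),('scoreR',322,502,.051),('front',250,554,.051),('rearL',155,257,.051),('rearR',328,254,.051),('fenceR',151,100,.045),('edge',350,500,.045)]:
    print(n,np.round(w2b(onplane(z,*crop(x,y),h)),4))
ys=[]
for c in range(285,295): print(c,np.round(g[200:212,c])) if c in(275,286) else 0
print(manip.current_force())
E
```

```text
knob [-0.0732 -0.0476  0.0796]
bar_hinge_side [-0.0769  0.057   0.0752]
bar_far [-0.0773 -0.0294  0.0742]
foot_pos [-0.0762  0.0035  0.0771]
222 [156. 173. 185. 205. 207.  72. 198. 207. 206. 206. 206.] [206. 205. 206. 205. 205. 176.  76.  63.  63.]
240 [157. 153. 178. 203. 164.  85. 198. 205. 206. 206. 223.] [223. 223. 223. 223. 223. 185.  76.  58.  57.]
262 [162. 153. 201. 205. 124.  73. 198. 222. 223. 223. 223.] [222. 223. 223. 223. 223. 136.  67.  59.  57.]
scoreL [-0.0991  0.034   0.051 ]
scoreR [-0.0993 -0.0297  0.051 ]
front [-0.1241  0.0017  0.051 ]
rearL [0.0056 0.0384 0.051 ]
rearR [ 0.0067 -0.0303  0.051 ]
fenceR [0.0645 0.0384 0.045 ]
edge [-0.1008 -0.0423  0.045 ]
286 [21. 19. 21. 19. 19. 18. 24. 61. 64. 64. 63. 64.]
[-0.15164398 -0.49981332 -0.18483021]
```

The bar is level (top at 75.2 mm near the hinge, 74.2 mm at the far end). The score is 0.5 mm or less from nominal, the tile is at the fence, and the arm is clear, so I'm handing in.

```bash
python3 - <<'E'
from h import *
manip.sign_off(); print(manip.current_time())
E
```

```text
the job is handed in; nothing more can be done
the job is handed in; nothing more can be done
```

The tile is set up for snapping and the job is handed in at about 30.5 s on the robot's clock. I nudged it flat against the fence with the gripper shut. Then I pushed it about 61 mm along the fence in two pushes with a look between them, and swung the bar over by its knob.

Last checks, from the final wrist picture:
- **Score line:** at x ≈ -99 mm in the block's frame, with the front edge at -99.5 to -100.8 mm. That is within about 2 mm, inside the 4 mm allowed.
- **Tile:** against the fence, askew by no more than about 0.02 rad. The tile readings spread 1 to 2 mm in y.
- **Hold-down bar:** level to about 0.01 rad, with its foot over the tile. I could not measure the foot's contact force, so that rests on the bar lying level under its own weight.
- **Forces:** the push against the fence peaked at about 8 N at the wrist. The other push readings stayed within sensor noise.
- **Other things:** the marker, tweezers and timer look unmoved in the side picture, compared by eye only. The arm was clear of everything when I handed in.

No check failed.

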